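# Cover the mug, then ready the air duster over the keyboard

## Robot

A 6-joint arm with a two-finger parallel gripper is mounted at the origin on the work surface. World frame = base frame: x ahead of the robot, y to its left, z up, the work surface at z = 0. Lengths are in m, angles in rad, forces in N, time in s.
With the tool pointing down it reaches from about 0.3 to 0.875 m from the base axis. Payload 6.4 kg.
Tool frame: the origin (TCP) lies at the very end of the fingers, on their centre line; the grasp point (between the pads) lies 19 mm behind it; z points along the fingers, y is the line along which they close (so a half turn about z gives the same grasp; the last joint's range is limited). The gripper opens to 85 mm and grips with 20 to 120 N. Pads are 22 mm wide; open, the fingers measure 114 mm over their backs; the gripper's body (76 mm by 85 mm) begins 54 mm behind the grasp point. The pads swing forward as they close: fully open they stand 13 mm farther back than shut.
Start: joints at [1.046, 0.181, 1.607, -0, 1.354, -0.206], TCP at [0.18, 0.546, 0.231] pointing down, gripper open.
Joint ranges: [-2.99, 2.99], [-0.89, 2.07], [0.3, 2.58], [-1.14, 4.28], [0, 2.63], [-3.12, 3.12]. Speed limits (rad/s): [2.57, 2.57, 3.01, 3.14, 3.14, 3.14].

## Interface

Orientations are given as [roll, pitch, yaw] about the fixed x, y, z axes, in that order (R = Rz(yaw) Ry(pitch) Rx(roll)).
In Python, from plant import get_obs, imaging, bot gives the robot as it stands.
- The arm moves only by the tool send_rows, never from a script. Its argument "motion" is a list of rows, each a list of 2 entries, a list of its own where there are three numbers: the shift along the tool's x, y, z in units of 25 mm (1.0 is 25 mm), then the turn about the tool's z in degrees. A call has 1 to 10 rows; each row shifts and turns the commanded pose from where the row before left it, along the tool's axes as they then stand; what a row does not reach is not made up. A row lasts 1/12 s, in which the tool goes at most 41.7 mm and 7.16 degrees, less where a joint would pass 70% of its speed; a pose out of reach is approached as far as the arm can. A call is refused whole if a number of a shift passes 1 or a number of a turn 7.16, either way. A call with a gripper value outside its range is refused whole. "hand" is the finger opening in mm, from 0 to 85.4, set as the call begins (left out, the last holds). The fingers move at their own pace and stop on an object; "grip_force" is the grip in N (left out, the last holds). Time passes only in rows, so rows that do not move let the fingers close. It gives the time, the measured TCP pose, the force, the opening and the grip force at its end, in the units of the state.
- get_obs(): the state, without advancing time (a new reading comes with each control period).
- imaging.read_camera(name): name is "scene" or "top"; returns the picture (480x640x3 uint8, red, green, blue); there is no depth.
- imaging.camera_info(name): a dict with "fov_y" (degrees; the focal length in pixels is half the picture's height over the tangent of half this angle, whatever the lens; pixels are square), "cx", "cy" (the principal point, pixels), "k1" (the pictures are not rectified: a ray, as slopes to the right and down, at radius r is drawn at 1 + k1 r^2 times it, then the intrinsics apply), "R" (3x3) and "t" (3): a world point X has camera coordinates R X + t. Camera axes: x right, y down, z forward; pixel columns grow to the right and rows downward; lengths in m; the calibration is good to about 2 mm. A picture is of the moment at which its call begins. camera_info takes no time and is no camera call.
- bot.job_done(): hands the job in; it is judged then, once.
The state is a dict: "t": time; "joints": joint angles; "qvel": joint speeds; "joint_torque": joint torques, N m; "eef_pos": TCP position; "orientation": TCP orientation; "force": force on the tool from outside, world axes, zero at the start; "moment": the same for the moment, N m; "grip_width": opening from 0.0 (shut) to 1.0 (fully open); "finger_force": force on a finger pad.
Only numpy, scipy, OpenCV 4.12 (cv2) and the standard library are available. Lean on these libraries where they do the work, as an engineer would, in place of code of your own. Each camera call takes 0.05 s, during which the arm holds its last target. There are 200 camera calls.

## Task

Before the keyboard is blown clean, keep the dust out of the mug: without dropping it, set the loose lid on the mug's rim so that it sits seated and level, and let go. Then draw the cordless air duster out of its charging dock, turn it so that its nozzle slants down about halfway between straight down and level (leaning towards whichever side suits), and finish holding it still and raised, with the nozzle tip over the middle of the keyboard, about 8 cm above the keys. Do not touch the keyboard, keep the mug upright where it stands, and leave the other things on the desk alone.

Things in the scene. Friction and masses are not known exactly. Their poses are not given: they have to be found in the camera images.
- lid: Loose round mug lid: pale wooden disc (88 mm across, 5 mm thick) with a black rubber plug beneath (66 mm across, 7 mm deep) and a plain steel knob on top (24 mm across, 28 mm tall, from 12 to 40 mm above the origin). Origin: centre of the plug's underside, z up through the knob. It starts lying plug down on the desk. 90 g or so.
- lid_seat (a point): Centre of the underside of the lid's wooden disc, 7 mm above the lid's origin: the face that rests on the mug's rim.
- mug: White ceramic mug, empty, loose, standing upright: 82 mm across outside, 92 mm tall, wall 4 mm (mouth 74 mm across inside), with a handle at its own +y side. Origin: centre of its underside, z up. About 0.34 kg.
- mug_rim (a point): Centre of the mug's mouth, level with the rim, 92 mm above its underside; z up.
- duster: Cordless air duster, round: yellow cylinder 44 mm across with black ends and a black nozzle 16 mm across; 171 mm long, 0.26 kg. Origin: nozzle tip; z runs from the tip through the body (nozzle 0-44 mm, cone to 62, full width 62-164, rear end 171). It starts upright, nozzle down, loose in the dock, tip 6 mm above the desk. Grip the full-width part above the dock.
- dock: Charging dock fixed to the desk: white upright tube 62 mm across outside, 49 mm inside, rim 85 mm above the desk, floor at 6 mm, open at the top, on a black foot disc 92 mm across. Origin: centre of its underside. The duster stands freely in it, nothing latches.
- keyboard: Flat aluminium keyboard with pale keys, fixed to the desk: 115 mm (its x) by 280 mm (its y), key tops 19 mm above the desk. Origin: centre of its underside.
- stapler: Red and black stapler, loose, 130 x 36 x 54 mm. Leave alone. Origin: centre of its underside.
- tape: Blue tape dispenser, loose, 140 x 55 x 78 mm. Leave alone. Origin: centre of its underside.
- mouse: White computer mouse, loose, 105 x 62 x 32 mm. Leave alone. Origin: centre of its underside.
Not all that is in view belongs to the job. Leave any yellow look-alike of the lid alone.

How it is judged:
On the way, in this order (a step that is already met when the one before it is completed fails the run):
1. the lid sits seated and level on the upright mug, let go (horizontal distance between lid_seat and mug_rim below 0.006 m and z of lid_seat in the frame of mug_rim between -0.004 and 0.003 m and angle between the z axis of lid and the z axis of mug, either way round below 0.06 rad and angle between mug's own z axis and vertical below 0.06 rad and height (world z) of mug below 0.005 m and contact force between the fingers and lid below 0.1 N), for 0.2 s.
2. the duster is held by the gripper, drawn clear of its dock (height (world z) of duster above 0.1 m and contact force between the fingers and duster above 1 N and contact force between duster and dock below 0.1 N), for 0.2 s.
At the end, for the whole second after the job is handed in: Lid released on the upright mug: within 6 mm of centre, 4 mm of the rim, 0.06 rad of level. Duster held still by the fingers alone, axis 0.52 to 1.05 rad from vertical, nozzle down, its tip 50 to 150 mm above the desk and within 70 mm (seen from above) of the keyboard's middle (all of step 1 and linear speed of each of lid, duster below 0.03 m/s and angle between duster's own z axis and vertical between 0.52 and 1.05 rad and horizontal distance between duster and keyboard below 0.07 m and height (world z) of duster between 0.05 and 0.15 m and contact force between the fingers and duster above 1 N and angular speed of duster below 0.15 rad/s and contact force between duster and keyboard below 0.1 N and contact force between duster and dock below 0.1 N and contact force between duster and mug below 0.1 N and contact force between duster and lid below 0.1 N); the arm keeps its last pose, push and grip.
It fails at once if the lid is dropped (falls free at more than 0.6 m/s) (contact force between the fingers and lid below 0.05 N and linear speed of lid above 0.6 m/s).
It fails at once if the mug is moved more than 40 mm or tipped (distance of mug from where it was at the start of the episode above 0.04 m or angle between mug's own z axis and vertical above 0.3 rad).
It fails at once if the keyboard is touched by the robot or the duster (contact force between any of the arm, the fingers, duster and keyboard above 1 N).
It fails at once if another thing on the desk is moved more than 30 mm (distance of any of stapler, tape, mouse from where it was at the start of the episode above 0.03 m).
It also fails if it takes over 61 s, if anything falls off the work surface, if the arm or the gripper's body presses on something with over 40 N, if the wrist force passes 120 N, or if a joint passes its speed limit or range.

## Working session

There is one attempt and no reset: what is moved stays moved. The work goes in short steps, Python scripts to look and compute and a tool call to move; the robot and the scene stay as the last step left them, time stands still between calls to the robot, and variables do not carry over. Pictures are saved under pics/ and viewed, at most 10 in all, crops included, and the job is handed in when it is done.

Besides the shell and the picture viewer there is one more tool, called by a JSON object that holds its "fn" and its "kwargs", one argument or row to a line. send_rows: Moves the arm, as the interface text tells. Its arguments: {"type":"object","properties":{"motion":{"type":"array"},"hand":{"type":"number"},"grip_force":{"type":"number"}},"required":["motion"]}

```bash
mkdir -p pics; python3 - <<'E'
from plant import get_obs, imaging, bot
import cv2,numpy as np
for n in("scene","top"):
    im=imaging.read_camera(n); cv2.imwrite(f"pics/{n}0.png",im[:,:,::-1]); i=imaging.camera_info(n); print(n,i)
print(get_obs())
E
```

```text
scene {'fov_y': 48.54281989174406, 'cx': 317.3473184583849, 'cy': 237.33780401885113, 'k1': -0.054397191689156014, 'R': array([[-0.35849043,  0.93345583, -0.01203446],
       [ 0.60871176,  0.2239609 , -0.76112516],
       [-0.70778147, -0.2801816 , -0.64849338]]), 't': array([ 0.23673215, -0.24088772,  1.73281179])}
top {'fov_y': 46.28322537141172, 'cx': 320.85563320769927, 'cy': 230.35186896890866, 'k1': -0.10542633604487982, 'R': array([[-0.01509394, -0.99988401, -0.00203235],
       [-0.97433311,  0.01516475, -0.22459971],
       [ 0.22460448, -0.00140991, -0.97444899]]), 't': array([-0.02541375,  0.52784145,  1.33069782])}
{'t': 0.1, 'joints': array([ 1.04570877e+00,  1.81441899e-01,  1.60790102e+00,  7.19188700e-06,
        1.35381110e+00, -2.06317594e-01]), 'qvel': array([ 0.0003423 , -0.00052804, -0.00379464, -0.00112369, -0.00203817,
        0.00074954]), 'joint_torque': array([ 1.22912676e-03, -4.45872009e+01, -3.52241492e+01, -3.18878620e-04,
        4.10228939e-03,  3.91485457e-05]), 'eef_pos': array([0.17994222, 0.545599  , 0.2304916 ]), 'orientation': array([-3.14006584e+00, -3.26728012e-04,  2.82282089e+00]), 'force': array([-1.37069955,  0.16726051,  0.35732403]), 'moment': array([-0.03794775,  0.00096089,  0.00509381]), 'finger_force': 0.0, 'grip_width': 1.0019493073752486}
```

View pics/scene0.png

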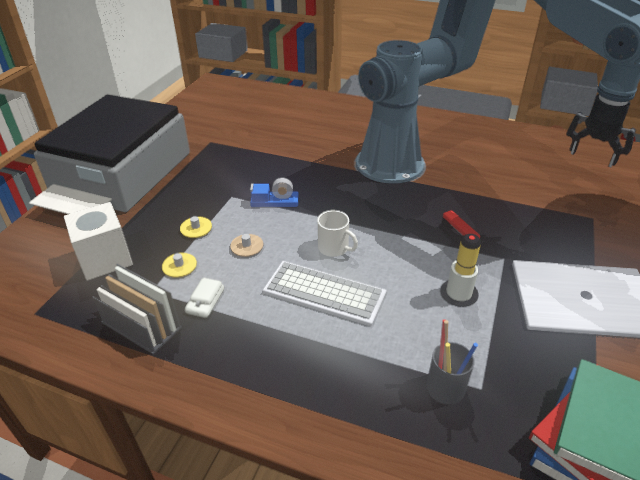

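View pics/top0.png

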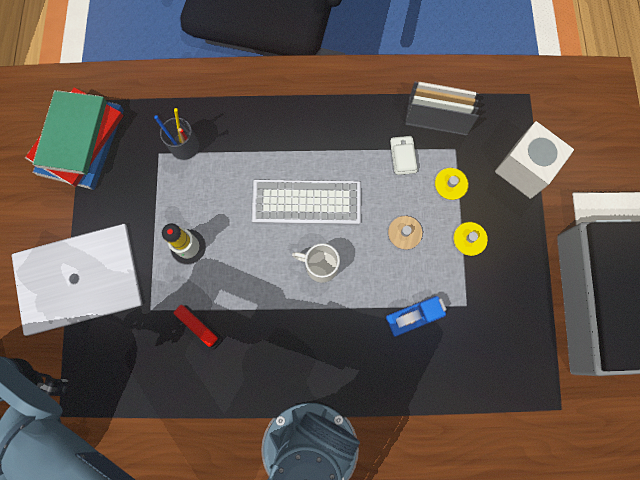

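Scene picture: the lid candidates are the wooden disc at scene (246,245) / top (406,232), and yellow discs at scene (196,227) and (180,265) / top (470,238) and (452,183). Only the pale wooden one fits the description. The mug is at scene (334,235) / top (322,261), the duster in its dock at (464,265) / (180,240), and the keyboard at (325,291) / (306,201). I'll confirm in an enlarged montage.

```bash
cat > h.py <<'E'
from plant import get_obs, imaging, bot
import cv2,numpy as np
from scipy.optimize import least_squares
I={n:imaging.camera_info(n) for n in("scene","top")}
def proj(n,X):
    i=I[n];f=240/np.tan(np.radians(i["fov_y"]/2))
    c=np.atleast_2d(X)@np.array(i["R"]).T+i["t"];s=c[:,:2]/c[:,2:]
    s=s*(1+i["k1"]*(s**2).sum(1,keepdims=True))
    return s*f+[i["cx"],i["cy"]]
def tri(ps,pt):
    r=least_squares(lambda X:np.r_[proj("scene",X)[0]-ps,proj("top",X)[0]-pt],[.5,0,.05]);return r.x,np.abs(r.fun).max()
def onz(n,p,z):
    r=least_squares(lambda a:proj(n,[a[0],a[1],z])[0]-p,[.5,0]);return r.x
def circ(c,r,n=36):
    a=np.linspace(0,2*np.pi,n);return np.c_[c[0]+r*np.cos(a),c[1]+r*np.sin(a),np.full(n,c[2])]
E
python3 - <<'E'
from h import *
s=cv2.imread("pics/scene0.png");t=cv2.imread("pics/top0.png")
def crop(im,x,y,w,h):return cv2.resize(im[y:y+h,x:x+w],(400,300),interpolation=cv2.INTER_CUBIC)
m=np.vstack([np.hstack([crop(s,220,200,160,120),crop(s,410,210,120,90)]),np.hstack([crop(t,280,190,160,120),crop(t,130,200,120,90)])])
cv2.imwrite("pics/m0.png",m)
# wooden disc / white keyboard masks
for n,im,b in(("s",s,(225,228,270,265)),("t",t,(380,210,430,255))):
    x0,y0,x1,y1=b;c=im[y0:y1,x0:x1];hsv=cv2.cvtColor(c,cv2.COLOR_BGR2HSV)
    mk=cv2.inRange(hsv,(5,60,90),(22,200,255));k=max(cv2.findContours(mk,cv2.RETR_EXTERNAL,cv2.CHAIN_APPROX_NONE)[0],key=len)
    e=cv2.fitEllipse(cv2.convexHull(k));print(n,np.array(e[0])+[x0,y0],e[1:])
E
```

```text
s [246.29705429 244.9252739 ] ((20.884559631347656, 32.585670471191406), 82.45951843261719)
t [404.91952705 232.12695122] ((32.98066329956055, 34.0579948425293), 105.0510025024414)
```

View pics/m0.png

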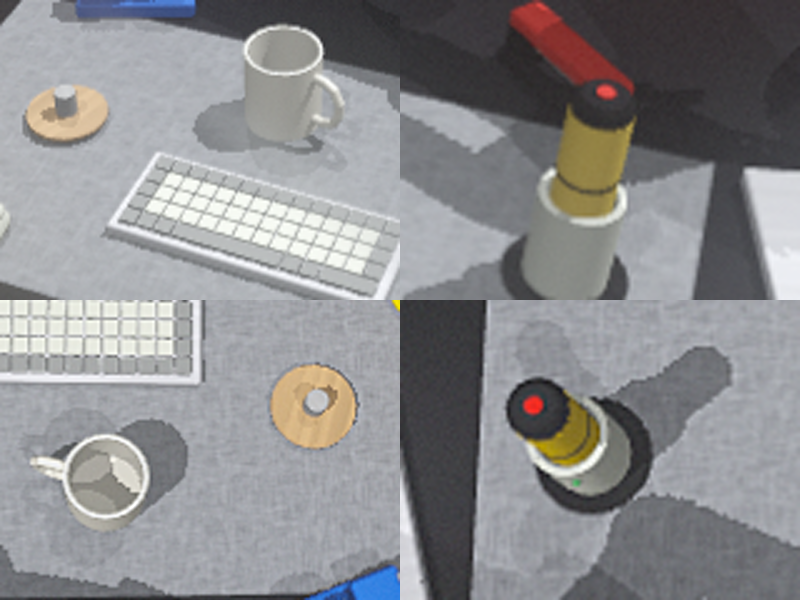

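The wooden lid, with a steel knob and no yellow, is confirmed at scene (246,245) / top (405,232). The mug rim is at scene (333,221) / top (322.6,260.6), with its handle to the left in the top view. The duster's red rear dot is at (471.8,237.3) / (169.9,231.5).

```bash
python3 - <<'E'
from h import *
T={"disc":((246.5,244.6),(404.9,232.1)),"knobtop":((246.2,235.6),(406.8,230.0)),"rim":((333.2,220.8),(322.6,260.6)),
"rear":((471.8,237.3),(169.9,231.5)),"dockrim":((464.6,268.5),(180,240))}
for k,v in T.items(): print(k,*tri(*v))
kb=np.array([onz("top",p,.017) for p in((254,181),(359,181),(253,222),(360,223))]);print(kb,kb.mean(0))
print(onz("scene",(291,264),.0),[proj("scene",[*q,.017])[0].round(1) for q in kb])
lid=tri(*T["disc"])[0];rim=tri(*T["rim"])[0];re=tri(*T["rear"])[0]
s=cv2.imread("pics/scene0.png");t=cv2.imread("pics/top0.png")
out=[]
for n,im,bs in(("scene",s,((220,200,160,120),(410,210,120,90))),("top",t,((280,190,160,120),(130,200,120,90)))):
    row=[]
    for x,y,w,h in bs:
        f=400/w;c=cv2.resize(im[y:y+h,x:x+w],(400,300),interpolation=cv2.INTER_CUBIC)
        for P,r,col in(((*lid[:2],.012),.044,(0,0,255)),((*lid[:2],.040),.012,(0,255,0)),((*rim[:2],.092),.041,(0,0,255)),((*rim[:2],0),.041,(255,0,0)),
                   ((*re[:2],.170),.022,(0,0,255)),((*re[:2],.085),.031,(0,255,0)),((*re[:2],0),.046,(255,0,0)) ):
            p=(proj(n,circ(P,r))-[x,y]+.5)*f-.5
            cv2.polylines(c,[np.int32(p*8)],True,col,1,cv2.LINE_AA,3)
        row.append(c)
    out.append(np.hstack(row))
cv2.imwrite("pics/m1.png",np.vstack(out))
E
```

```text
disc [ 0.53160348 -0.25082859  0.00908772] 0.46140784013795155
knobtop [ 0.5297694  -0.25034853  0.03948652] 0.1114528021666672
rim [ 0.44691576 -0.03678137  0.08605197] 0.1201279801337023
rear [0.5031666  0.30986748 0.17729309] 0.4346189469808053
dockrim [0.50363641 0.3100149  0.08207755] 0.4665275819425574
[[ 0.67244458  0.13923886]
 [ 0.66798378 -0.13514698]
 [ 0.56203117  0.14038526]
 [ 0.55508513 -0.13420619]] [0.61438616 0.00256774]
[ 0.55117082 -0.11486401] [array([372.6, 319.5]), array([264., 288.]), array([386.1, 286.9]), array([283.2, 258.4])]
```

View pics/m1.png

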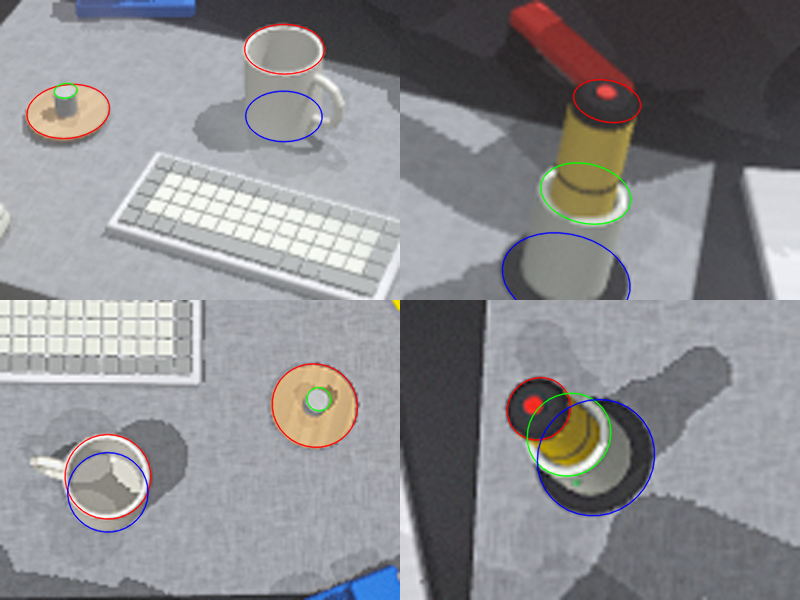

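The overlay agrees with the pictures: disc, knob, rim and duster circles lie on their objects, with measured heights of 9, 39, 86 and 177 mm against the expected 7–12, 40, 92 and 177. I'll start moving: turn to yaw π, then travel to the lid. The tool axes are then (-x, +y, -z) in world terms.

{"fn": "send_rows", "kwargs": {
  "motion": [
    [[0,0,0],-6.09],
    [[0,0,0],-6.09],
    [[0,0,0],-6.08],
    [[-0.41,-0.94,0],0],
    [[-0.41,-0.94,0],0],
    [[-0.41,-0.94,0],0],
    [[-0.41,-0.94,0],0],
    [[-0.41,-0.94,0],0],
    [[-0.41,-0.94,0],0],
    [[-0.41,-0.94,0],0]
  ],
  "hand": 60,
  "grip_force": 30
}}

```text
t: 0.93
eef_pos: [0.2519, 0.3802, 0.2309]
orientation: [-3.141, -0.0, -3.141]
force: [-0.2, 0.7, 0.6]
grip_width: 0.703
finger_force: 0.0
```

{"fn": "send_rows", "kwargs": {
  "motion": [
    [[-0.41,-0.94,0],0],
    [[-0.41,-0.94,0],0],
    [[-0.41,-0.94,0],0],
    [[-0.41,-0.94,0],0],
    [[-0.41,-0.94,0],0],
    [[-0.41,-0.94,0],0],
    [[-0.41,-0.94,0],0],
    [[-0.41,-0.94,0],0],
    [[-0.41,-0.94,0],0],
    [[-0.41,-0.94,0],0]
  ]
}}

```text
t: 1.77
eef_pos: [0.3545, 0.1453, 0.2311]
orientation: [3.142, -0.0, 3.142]
force: [-0.1, 0.8, 0.2]
grip_width: 0.697
finger_force: 0.0
```

{"fn": "send_rows", "kwargs": {
  "motion": [
    [[-0.41,-0.94,0],0],
    [[-0.41,-0.94,0],0],
    [[-0.41,-0.94,0],0],
    [[-0.41,-0.94,0],0],
    [[-0.41,-0.94,0],0],
    [[-0.41,-0.94,0],0],
    [[-0.41,-0.94,0],0],
    [[-0.41,-0.94,0],0],
    [[-0.41,-0.94,0],0],
    [[-0.41,-0.94,0],0]
  ]
}}

```text
t: 2.6
eef_pos: [0.457, -0.0897, 0.2309]
orientation: [3.141, -0.001, 3.141]
force: [0.3, -0.3, 0.7]
grip_width: 0.703
finger_force: 0.0
```

```bash
python3 - <<'E'
from h import *
from scipy.optimize import minimize
# refine circles on the edges of the first pictures
G={}
for n in("scene","top"):
    g=cv2.GaussianBlur(cv2.cvtColor(cv2.imread(f"pics/{n}0.png"),cv2.COLOR_BGR2LAB).astype(np.float32),(0,0),.8)
    G[n]=sum(np.hypot(cv2.Sobel(g[...,c],5,1,0),cv2.Sobel(g[...,c],5,0,1)) for c in range(3))
def sc(x,y,z,r,cams=("scene","top")):
    v=0
    for n in cams:
        p=proj(n,circ((x,y,z),r,90)).astype(np.float32)
        v+=np.minimum(cv2.remap(G[n],p[None,:,0],p[None,:,1],1),150).mean()
    return -v
for nm,x,y,z,r in(("disc",.531,-.2505,.012,.044),("rim",.447,-.037,.092,.041),("rimInner",.447,-.037,.092,.037),("dockrim",.5035,.31,.085,.031),("foot",.5035,.31,.006,.046)):
    for cams in(("scene","top"),("scene",),("top",)):
        b=min(((sc(x+i*.001,y+j*.001,z,r,cams),x+i*.001,y+j*.001) for i in range(-8,9) for j in range(-8,9)))
        print(nm,cams,np.round(b,4))
o=get_obs();print(o["t"],o["eef_pos"],o["orientation"],o["grip_width"],o["joints"])
E
```

```text
disc ('scene', 'top') [-2.784091e+02  5.320000e-01 -2.515000e-01]
disc ('scene',) [-133.1195    0.534    -0.2515]
disc ('top',) [-149.9954    0.531    -0.2485]
rim ('scene', 'top') [-2.819229e+02  4.500000e-01 -3.700000e-02]
rim ('scene',) [-1.432309e+02  4.520000e-01 -3.600000e-02]
rim ('top',) [-1.450416e+02  4.470000e-01 -3.300000e-02]
rimInner ('scene', 'top') [-2.814348e+02  4.470000e-01 -3.700000e-02]
rimInner ('scene',) [-1.429431e+02  4.450000e-01 -3.800000e-02]
rimInner ('top',) [-1.456364e+02  4.490000e-01 -3.700000e-02]
dockrim ('scene', 'top') [-242.9471    0.5045    0.309 ]
dockrim ('scene',) [-115.0817    0.5055    0.308 ]
dockrim ('top',) [-137.8808    0.5005    0.312 ]
foot ('scene', 'top') [-247.3205    0.5045    0.309 ]
foot ('scene',) [-118.9142    0.5105    0.309 ]
foot ('top',) [-139.4296    0.5025    0.309 ]
2.6 [ 0.4569538  -0.08966089  0.23091513] [ 3.14124968e+00 -5.98916343e-04  3.14118640e+00] 0.7028295048986306 [-4.49536809e-01 -7.00086352e-02  1.87115520e+00  5.02373516e-05
  1.34113452e+00 -2.01993823e+00]
```

{"fn": "send_rows", "kwargs": {
  "motion": [
    [[-0.37,-0.8,0.65],0],
    [[-0.37,-0.8,0.65],0],
    [[-0.37,-0.8,0.65],0],
    [[-0.37,-0.81,0.65],0],
    [[-0.37,-0.81,0.65],0],
    [[-0.37,-0.81,0.65],0],
    [[-0.38,-0.81,0.65],0],
    [[-0.38,-0.8,0.65],0],
    [[0,0,0],0],
    [[0,0,0],0]
  ]
}}

```text
t: 3.43
eef_pos: [0.5304, -0.2496, 0.0994]
orientation: [3.139, -0.003, 3.14]
force: [-1.1, -0.0, 1.1]
grip_width: 0.706
finger_force: 0.0
```

```bash
python3 - <<'E'
from h import *
t=imaging.read_camera("top")[:,:,::-1];s=imaging.read_camera("scene")[:,:,::-1]
o=get_obs();print(o["eef_pos"],o["force"]);P=o["eef_pos"]
m=np.hstack([cv2.resize(im[y:y+90,x:x+80],(400,450),interpolation=cv2.INTER_CUBIC) for im,x,y in((s,206,180),(t,366,180))])
for k,(n,x,y) in enumerate((("scene",206,180),("top",366,180))):
    q=(proj(n,np.array([P,[.5315,-.2508,.04],[.5315,-.2508,.012]]))-[x,y]+.5)*5+[400*k,0]
    for a in q: cv2.drawMarker(m,tuple(int(v) for v in a),(0,0,255),0,12)
cv2.imwrite("pics/a.png",m)
E
```

```text
[ 0.53109374 -0.24889917  0.10129628] [-0.09283654  1.12057489 -0.83331573]
```

View pics/a.png

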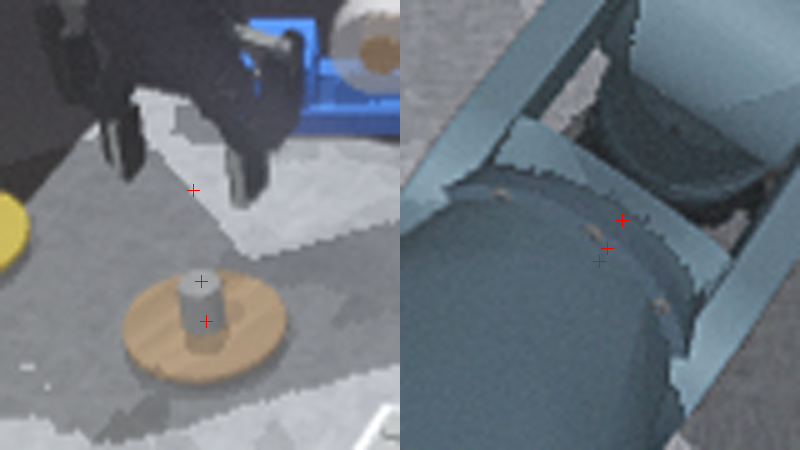

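Scene view: the open fingers straddle the knob at crop (200,282). The top view is hidden by the arm. Next: descend, close and lift.

{"fn": "send_rows", "kwargs": {
  "motion": [
    [[0,-0.05,0.7],0],
    [[0,0,0.7],0],
    [[0,0,0.7],0],
    [[0,0,0.7],0],
    [[0,0,0.3],0],
    [[0,0,0.1],0],
    [[0,0,0],0],
    [[0,0,0],0]
  ]
}}

```text
t: 4.2
eef_pos: [0.5321, -0.2509, 0.0226]
orientation: [-3.141, 0.001, -3.141]
force: [0.2, -0.6, -0.1]
grip_width: 0.7
finger_force: 0.0
```

{"fn": "send_rows", "kwargs": {
  "motion": [
    [[0,0,0],0],
    [[0,0,0],0],
    [[0,0,0],0],
    [[0,0,0],0],
    [[0,0,0],0],
    [[0,0,0],0],
    [[0,0,0],0],
    [[0,0,0],0]
  ],
  "hand": 0,
  "grip_force": 30
}}

```text
t: 4.87
eef_pos: [0.5319, -0.2512, 0.0223]
orientation: [-3.141, 0.001, 3.142]
force: [-1.1, 1.1, 5.9]
grip_width: 0.268
finger_force: 29.4
```

{"fn": "send_rows", "kwargs": {
  "motion": [
    [[0,0,-0.3],0],
    [[0,0,-0.6],0],
    [[0,0,-0.8],0],
    [[0,0,-0.8],0],
    [[0,0,-0.8],0],
    [[0,0,-0.8],0],
    [[0,0,-0.8],0],
    [[0,0,-0.7],0],
    [[0,0,0],0],
    [[0,0,0],0]
  ]
}}

```text
t: 5.7
eef_pos: [0.5318, -0.251, 0.1621]
orientation: [-3.14, 0.002, 3.141]
force: [0.5, 0.1, -0.7]
grip_width: 0.263
finger_force: 29.6
```

{"fn": "send_rows", "kwargs": {
  "motion": [
    [[0.2,0.5,0],0],
    [[0.4,1,0],0],
    [[0.4,1,0],0],
    [[0.4,1,0],0],
    [[0.4,1,0],0],
    [[0.4,1,0],0],
    [[0.4,1,0],0],
    [[0.4,1,0],0],
    [[0.25,0.7,0],0],
    [[0.1,0.35,0],0]
  ]
}}

```text
t: 6.53
eef_pos: [0.4453, -0.0346, 0.1593]
orientation: [3.14, -0.004, -3.14]
force: [0.4, 0.1, -1.8]
grip_width: 0.262
finger_force: 29.6
```

{"fn": "send_rows", "kwargs": {
  "motion": [
    [[0,0,0],0],
    [[0,0,0],0],
    [[0,0,0],0]
  ]
}}

```text
t: 6.78
eef_pos: [0.448, -0.0378, 0.161]
orientation: [-3.141, -0.0, 3.141]
force: [-0.0, -0.1, -1.4]
grip_width: 0.266
finger_force: 29.6
```

```bash
python3 - <<'E'
from h import *
t=imaging.read_camera("top")[:,:,::-1];s=imaging.read_camera("scene")[:,:,::-1]
o=get_obs();print(o["eef_pos"],o["orientation"],o["grip_width"],o["finger_force"],o["force"]);P=o["eef_pos"]
cv2.imwrite("pics/s_b.png",s)
B=(("scene",s,290,160),("top",t,280,200));m=[]
for n,im,x,y in B:
    c=cv2.resize(im[y:y+120,x:x+80],(400,600),interpolation=cv2.INTER_CUBIC)
    zl=P[2]-.0223+.012
    for C,r,col in(((P[0],P[1],zl),.044,(0,0,255)),((.4485,-.037,.092),.041,(0,255,0))):
        p=(proj(n,circ(C,r))-[x,y]+.5)*5-.5
        cv2.polylines(c,[np.int32(p*8)],True,col,1,cv2.LINE_AA,3)
    m.append(c)
cv2.imwrite("pics/b.png",np.hstack(m))
E
```

```text
[ 0.44806282 -0.03799257  0.16116099] [-3.14137767e+00 -5.31435094e-05  3.14028230e+00] 0.2645156037862153 29.646487534046173 [-0.0611434   0.45126714 -1.65949153]
```

View pics/b.png

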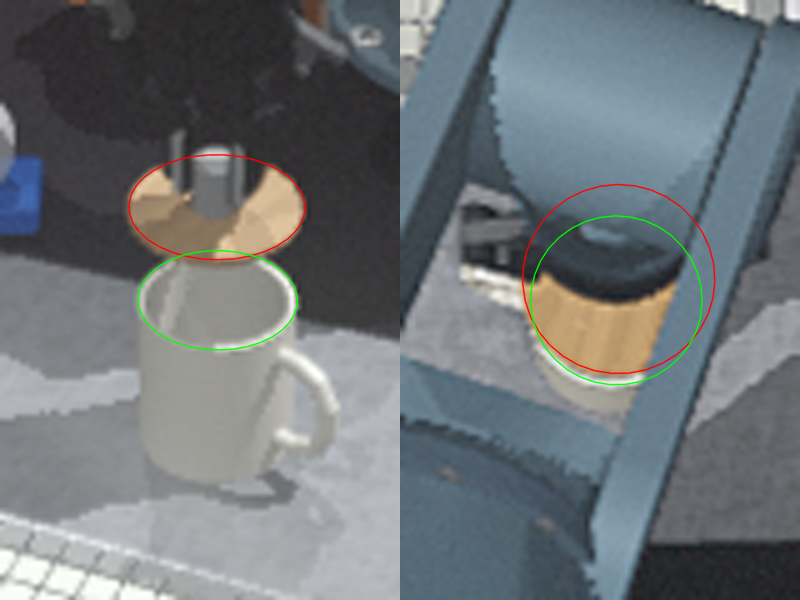

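The lid hangs level, its overlay on the disc at crop (217,208), centred over the rim at (218,300). Next: lower it.

{"fn": "send_rows", "kwargs": {
  "motion": [
    [[0,0.03,0.5],0],
    [[0,0,0.6],0],
    [[0,0,0.5],0],
    [[0,0,0.2],0],
    [[0,0,0.05],0],
    [[0,0,0.05],0],
    [[0,0,0.05],0],
    [[0,0,0.05],0],
    [[0,0,0],0],
    [[0,0,0],0]
  ]
}}

```text
t: 7.72
eef_pos: [0.4479, -0.0363, 0.1117]
orientation: [-3.141, 0.001, -3.142]
force: [0.6, 0.9, -0.1]
grip_width: 0.269
finger_force: 29.7
```

{"fn": "send_rows", "kwargs": {
  "motion": [
    [[0,0,0.03],0],
    [[0,0,0.03],0],
    [[0,0,0.03],0],
    [[0,0,0.02],0],
    [[0,0,0],0],
    [[0,0,0],0]
  ]
}}

```text
t: 8.22
eef_pos: [0.4476, -0.0362, 0.1085]
orientation: [-3.142, -0.0, 3.142]
force: [0.3, -0.7, -1.4]
grip_width: 0.266
finger_force: 29.7
```

{"fn": "send_rows", "kwargs": {
  "motion": [
    [[0,0,0.03],0],
    [[0,0,0.03],0],
    [[0,0,0],0],
    [[0,0,0],0]
  ]
}}

```text
t: 8.55
eef_pos: [0.4478, -0.0363, 0.1073]
orientation: [-3.142, 0.0, 3.142]
force: [-1.5, 0.1, 3.2]
grip_width: 0.269
finger_force: 30.0
```

{"fn": "send_rows", "kwargs": {
  "motion": [
    [[0,0,0.03],0],
    [[0,0,0.03],0],
    [[0,0,0],0],
    [[0,0,0],0]
  ]
}}

```text
t: 8.88
eef_pos: [0.4483, -0.0364, 0.1073]
orientation: [-3.141, 0.001, -3.141]
force: [-5.8, 2.2, 17.3]
grip_width: 0.264
finger_force: 31.3
```

Contact comes exactly at the predicted height (TCP 0.1073), so the lid is seated. Next: release and rise.

{"fn": "send_rows", "kwargs": {
  "motion": [
    [[0,0,-0.05],0],
    [[0,0,0],0],
    [[0,0,0],0],
    [[0,0,0],0],
    [[0,0,0],0]
  ],
  "hand": 50
}}

```text
t: 9.3
eef_pos: [0.4475, -0.0362, 0.1065]
orientation: [3.141, -0.0, 3.141]
force: [0.4, 0.3, 0.4]
grip_width: 0.584
finger_force: 0.0
```

{"fn": "send_rows", "kwargs": {
  "motion": [
    [[0,0,-0.3],0],
    [[0,0,-0.7],0],
    [[0,0,-1],0],
    [[0,0,-1],0],
    [[0,0,-1],0],
    [[0,0,-1],0],
    [[0,0,-1],0],
    [[0,0,0],0]
  ]
}}

```text
t: 9.97
eef_pos: [0.4503, -0.0371, 0.2627]
orientation: [-3.138, 0.009, -3.142]
force: [0.9, -0.2, 1.1]
grip_width: 0.585
finger_force: 0.0
```

```bash
python3 - <<'E'
from h import *
t=imaging.read_camera("top")[:,:,::-1];s=imaging.read_camera("scene")[:,:,::-1]
o=get_obs();print(o["t"],o["eef_pos"],o["grip_width"],o["force"])
B=(("scene",s,290,160),("top",t,280,200));m=[]
for n,im,x,y in B:
    c=cv2.resize(im[y:y+120,x:x+80],(400,600),interpolation=cv2.INTER_CUBIC)
    for C,r,col in(((.448,-.037,.097),.044,(0,0,255)),((.448,-.037,.0),.041,(0,255,0))):
        p=(proj(n,circ(C,r))-[x,y]+.5)*5-.5
        cv2.polylines(c,[np.int32(p*8)],True,col,1,cv2.LINE_AA,3)
    m.append(c)
cv2.imwrite("pics/c.png",np.hstack(m))
E
```

```text
10.0667 [ 0.44823816 -0.03643061  0.25809612] 0.5909516066575226 [-0.29250566  0.90352533  0.21149569]
```

View pics/c.png

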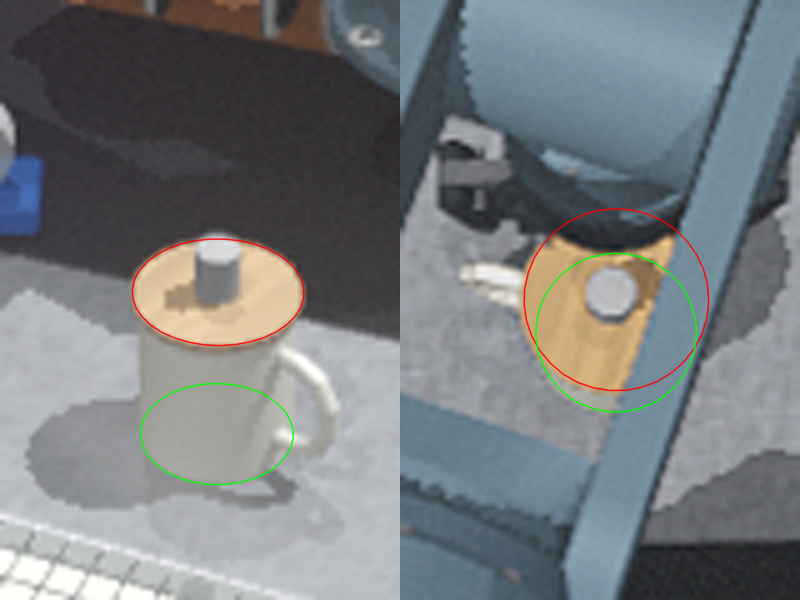

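The lid sits level and centred on the mug: disc at crop (218,292), matching the model ellipse in both views. Next: over the duster.

{"fn": "send_rows", "kwargs": {
  "motion": [
    [[-0.1,0.5,0],0],
    [[-0.16,1,0],0],
    [[-0.16,1,0],0],
    [[-0.16,1,0],0],
    [[-0.16,1,0],0],
    [[-0.16,1,0],0],
    [[-0.16,1,0],0],
    [[-0.16,1,0],0],
    [[-0.16,1,0],0],
    [[-0.16,1,0],0]
  ],
  "hand": 80
}}

```text
t: 10.9
eef_pos: [0.4852, 0.2024, 0.255]
orientation: [-3.141, -0.003, -3.142]
force: [0.6, 0.6, 0.1]
grip_width: 0.94
finger_force: 0.0
```

{"fn": "send_rows", "kwargs": {
  "motion": [
    [[-0.16,1,0],0],
    [[-0.16,1,0],0],
    [[-0.16,1,0],0],
    [[-0.16,0.8,0],0],
    [[-0.1,0.5,0],0],
    [[0,0,0],0],
    [[0,0,0],0]
  ]
}}

```text
t: 11.48
eef_pos: [0.5041, 0.3086, 0.2555]
orientation: [-3.14, -0.002, -3.141]
force: [-0.2, -0.5, 0.1]
grip_width: 0.939
finger_force: 0.0
```

```bash
python3 - <<'E'
from h import *
s=imaging.read_camera("scene")[:,:,::-1]
o=get_obs();P=o["eef_pos"];print(o["t"],P,o["orientation"],o["grip_width"])
x,y=410,160;c=cv2.resize(s[y:y+150,x:x+110],(440,600),interpolation=cv2.INTER_CUBIC)
for q in proj("scene",np.array([P,[P[0],P[1],.177]])): cv2.drawMarker(c,tuple(int(v) for v in (q-[x,y]+.5)*4),(255,0,255),0,14)
cv2.imwrite("pics/d.png",c)
E
```

```text
11.5333 [0.50420536 0.30797515 0.25582857] [-3.14041518e+00 -1.71348849e-03 -3.14158625e+00] 0.9374171722673451
```

View pics/d.png

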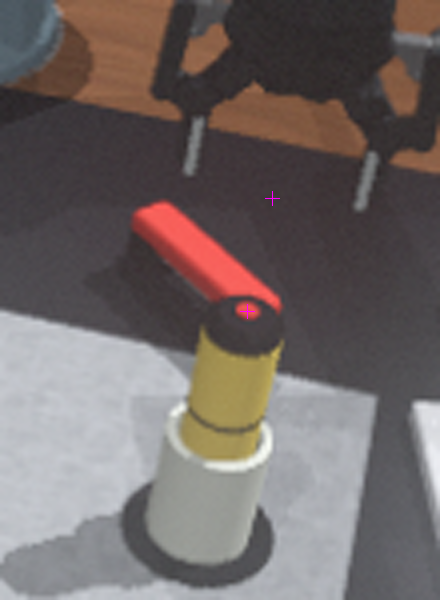

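Aligned over the red dot (crop 247,311), with the fingers straddling it. Next: descend and grip.

{"fn": "send_rows", "kwargs": {
  "motion": [
    [[0,0.03,0.5],0],
    [[0,0,0.8],0],
    [[0,0,0.8],0],
    [[0,0,0.8],0],
    [[0,0,0.8],0],
    [[0,0,0.8],0],
    [[0,0,0.6],0],
    [[0,0,0.25],0],
    [[0,0,0],0],
    [[0,0,0],0]
  ]
}}

```text
t: 12.37
eef_pos: [0.5048, 0.3089, 0.1231]
orientation: [-3.141, -0.0, 3.141]
force: [0.0, -0.2, 0.1]
grip_width: 0.939
finger_force: 0.0
```

{"fn": "send_rows", "kwargs": {
  "motion": [
    [[0,0,0],0],
    [[0,0,0],0],
    [[0,0,0],0],
    [[0,0,0],0],
    [[0,0,0],0],
    [[0,0,0],0],
    [[0,0,0],0],
    [[0,0,0],0]
  ],
  "hand": 0,
  "grip_force": 30
}}

```text
t: 13.03
eef_pos: [0.5055, 0.3098, 0.1243]
orientation: [3.141, 0.002, -3.142]
force: [0.5, -0.3, 5.5]
grip_width: 0.51
finger_force: 30.4
```

Held at 43.6 mm. The tool can't be tilted, so I'll pivot the duster in the pads against the dock's rim: raise it until about 30 mm of nozzle is left in the tube, then swing the grip in an arc towards world +x.

{"fn": "send_rows", "kwargs": {
  "motion": [
    [[0,0,-0.3],0],
    [[0,0,-0.5],0],
    [[0,0,-0.5],0],
    [[0,0,-0.5],0],
    [[0,0,-0.16],0],
    [[0,0,0],0],
    [[0,0,0],0]
  ]
}}

```text
t: 13.62
eef_pos: [0.5047, 0.3096, 0.1725]
orientation: [3.141, 0.001, 3.142]
force: [0.4, -0.8, -2.5]
grip_width: 0.508
finger_force: 31.2
```

{"fn": "send_rows", "kwargs": {
  "motion": [
    [[-0.33,0,0],0],
    [[-0.33,0,0],0],
    [[-0.25,0,0],0],
    [[-0.25,0,0],0],
    [[-0.24,0,0.01],0],
    [[-0.24,0,0.03],0],
    [[-0.24,0,0.05],0],
    [[-0.24,0,0.06],0],
    [[0,0,0],0]
  ]
}}

```text
t: 14.37
eef_pos: [0.5587, 0.3093, 0.1678]
orientation: [-3.142, 0.0, 3.141]
force: [-2.8, -1.2, -1.5]
grip_width: 0.507
finger_force: 31.7
```

```bash
python3 - <<'E'
from h import *
s=imaging.read_camera("scene")[:,:,::-1];t=imaging.read_camera("top")[:,:,::-1]
o=get_obs();P=o["eef_pos"];print(o["t"],P,o["orientation"],o["grip_width"],o["force"],o["finger_force"])
x,y=400,160;c=cv2.resize(s[y:y+150,x:x+120],(480,600),interpolation=cv2.INTER_CUBIC)
x,y=120,170;d=cv2.resize(t[y:y+120,x:x+64],(320,600),interpolation=cv2.INTER_CUBIC)
cv2.imwrite("pics/e.png",np.hstack([c,d]))
E
```

```text
14.4667 [0.55809031 0.30938327 0.16807397] [-3.14141234e+00  3.53555218e-04  3.14132888e+00] 0.5024490121413351 [-1.71641689 -0.38975907 -2.31672457] 31.63850632030517
```

View pics/e.png

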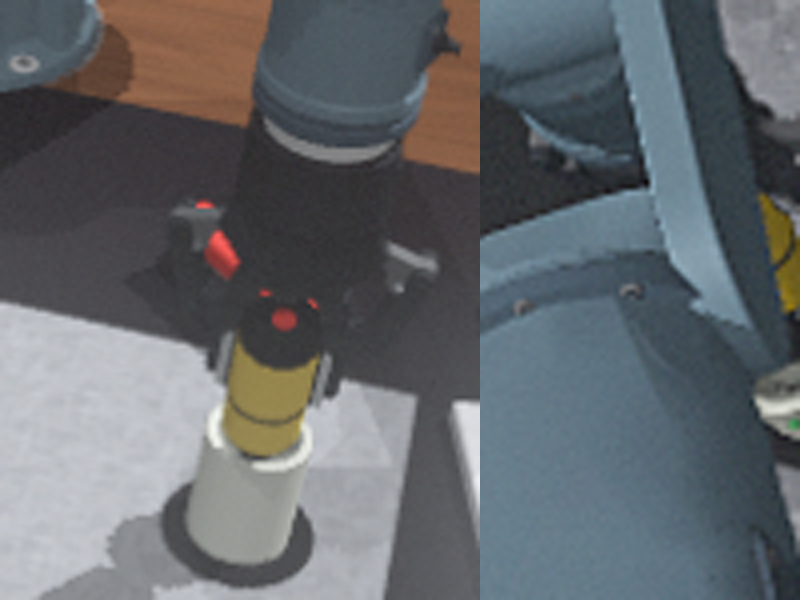

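The duster is tilting towards +x against the rim, with its rear dot at crop (285,320) moved forward of the tube; reaction forces are small. Next: continue the arc.

{"fn": "send_rows", "kwargs": {
  "motion": [
    [[-0.23,0,0.07],0],
    [[-0.23,0,0.09],0],
    [[-0.23,0,0.1],0],
    [[-0.22,0,0.11],0],
    [[-0.21,0,0.13],0],
    [[-0.21,0,0.14],0],
    [[-0.2,0,0.16],0],
    [[-0.17,0,0.15],0],
    [[-0.09,0,0.07],0],
    [[0,0,0],0]
  ]
}}

```text
t: 15.3
eef_pos: [0.6026, 0.3093, 0.1419]
orientation: [-3.141, -0.001, 3.141]
force: [-2.6, -0.7, -0.6]
grip_width: 0.511
finger_force: 30.5
```

```bash
cat > ax.py <<'E'
from h import *
# fit tilt of the duster (in the world x-z plane, about the grip) on the yellow silhouette of both views
def fit(tag,save=False):
    o=get_obs();P=o["eef_pos"];g=P+[0,0,.019];print(o["t"],P,o["force"],o["grip_width"],o["finger_force"])
    ims={n:imaging.read_camera(n)[:,:,::-1] for n in("scene","top")};M={}
    for n,im in ims.items():
        cv2.imwrite(f"pics/{n}_{tag}.png",im)
        h=cv2.cvtColor(np.ascontiguousarray(im),cv2.COLOR_BGR2HSV);q=proj(n,g)[0];m=cv2.inRange(h,(20,110,60),(32,255,255))
        k=np.zeros_like(m);cv2.circle(k,tuple(int(v) for v in q),60,255,-1);M[n]=m&k
        ys,xs=np.nonzero(M[n]);print(n,"yellow px",len(xs),(xs.mean(),ys.mean()) if len(xs) else "", "grip px",q)
    def hull(n,th,sg):
        u=np.array([np.sin(th),0,np.cos(th)]);v=np.array([np.cos(th),0,-np.sin(th)]);w=np.array([0,1,0])
        a=np.linspace(0,2*np.pi,40)[:,None];pts=[g+(s-sg)*u+.022*(np.cos(a)*v+np.sin(a)*w) for s in(.066,.150)]
        return cv2.convexHull(proj(n,np.vstack(pts)).astype(np.float32))
    best=[]
    for th in np.radians(np.arange(0,81,2)):
        for sg in np.arange(.115,.151,.005):
            c=0
            for n in("scene",):
                k=np.zeros_like(M[n]);cv2.fillConvexPoly(k,np.int32(hull(n,th,sg)*8),255,cv2.LINE_8,3)
                c+=(k&M[n]).astype(bool).sum()-.5*((k>0)&(M[n]==0)).sum()-(M[n].astype(bool)&(k==0)).sum()
            best.append((c,np.degrees(th),sg))
    best.sort(reverse=True);print(np.round(best[:5],3))
E
python3 -c "
from ax import *
fit('f')"
```

```text
15.3 [0.60260072 0.30929009 0.14186827] [-2.56924565 -0.68366334 -0.62378838] 0.5106174641875728 30.463631730526686
scene yellow px 5 (np.float64(465.6), np.float64(277.8)) grip px [463.44002099 271.90384956]
top yellow px 112 (np.float64(181.74107142857142), np.float64(196.72321428571428)) grip px [174.37950277 191.72765845]
[[-1.850e+02  4.800e+01  1.500e-01]
 [-1.855e+02  4.600e+01  1.500e-01]
 [-1.860e+02  4.800e+01  1.450e-01]
 [-1.860e+02  4.800e+01  1.400e-01]
 [-1.880e+02  4.600e+01  1.450e-01]]
```

{"fn": "send_rows", "kwargs": {
  "motion": [
    [[0,0,0],0],
    [[0,0,0],0],
    [[0,0,0],0],
    [[0,0,0],0]
  ],
  "hand": 0,
  "grip_force": 90
}}

```text
t: 15.73
eef_pos: [0.6019, 0.3096, 0.1426]
orientation: [-3.141, -0.001, -3.141]
force: [-3.4, 0.0, -2.6]
grip_width: 0.491
finger_force: 91.1
```

{"fn": "send_rows", "kwargs": {
  "motion": [
    [[-0.2,0,-0.2],0],
    [[-0.4,0,-0.4],0],
    [[-0.4,0,-0.4],0],
    [[-0.3,0,-0.5],0],
    [[0,0,-0.6],0],
    [[0,0,-0.6],0],
    [[0,0,-0.3],0],
    [[0,0,0],0],
    [[0,0,0],0],
    [[0,0,0],0]
  ]
}}

```text
t: 16.57
eef_pos: [0.6346, 0.3093, 0.2167]
orientation: [-3.141, -0.001, 3.141]
force: [0.8, 0.4, -2.4]
grip_width: 0.497
finger_force: 91.3
```

```bash
python3 - <<'E'
from ax import *
fit('g')
s=cv2.imread("pics/scene_g.png");t=cv2.imread("pics/top_g.png")
P=get_obs()["eef_pos"];g=P+[0,0,.019];out=[]
for n,im,x,y in(("scene",s,410,200),("top",t,130,150)):
    c=cv2.resize(im[y:y+150,x:x+100],(400,600),interpolation=cv2.INTER_CUBIC)
    for th,col in((30,(255,0,0)),(45,(0,255,0)),(60,(0,0,255))):
        u=np.array([np.sin(np.radians(th)),0,np.cos(np.radians(th))])
        p=(proj(n,np.array([g-.1365*u,g+.0345*u]))-[x,y]+.5)*4-.5
        cv2.polylines(c,[np.int32(p*8)],False,col,1,cv2.LINE_AA,3)
    out.append(c)
cv2.imwrite("pics/g.png",np.hstack(out))
E
```

```text
16.5667 [0.63458065 0.30934721 0.21670668] [ 0.78271492  0.36355894 -2.37973083] 0.49740131864595105 91.2708380073309
scene yellow px 32 (np.float64(467.40625), np.float64(260.84375)) grip px [467.14466491 255.23655464]
top yellow px 192 (np.float64(176.375), np.float64(156.44791666666666)) grip px [166.57656591 168.28808624]
[[-1.715e+02  5.000e+01  1.500e-01]
 [-1.715e+02  5.000e+01  1.450e-01]
 [-1.720e+02  4.800e+01  1.500e-01]
 [-1.740e+02  5.000e+01  1.400e-01]
 [-1.740e+02  4.800e+01  1.450e-01]]
```

View pics/g.png

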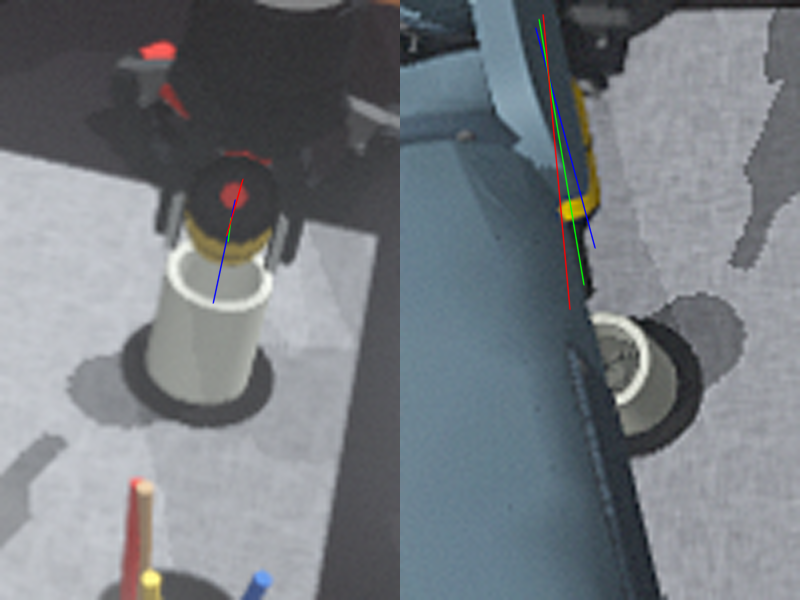

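The duster is clear of the dock and tilted: red rear dot at scene crop (234,194), nozzle tip near top crop (587,298). I'll get the tilt from these.

```bash
python3 - <<'E'
from h import *
P=get_obs()["eef_pos"];g=P+[0,0,.019]
s=cv2.imread("pics/scene_g.png");h=cv2.cvtColor(s,cv2.COLOR_BGR2HSV)
m=cv2.inRange(h,(0,130,90),(8,255,255))|cv2.inRange(h,(172,130,90),(180,255,255))
n,l,st,ce=cv2.connectedComponentsWithStats(m)
i=min(range(1,n),key=lambda i:np.hypot(*(ce[i]-[468.5,248.5])));dot=ce[i];print("dot",dot,st[i,4])
def pts(a):
    u=np.array([np.sin(a[0]),0,np.cos(a[0])]);return g-a[1]*u,g+(.171-a[1])*u
for f in(lambda a:np.r_[proj("scene",pts(a)[1])[0]-dot,(proj("top",pts(a)[0])[0]-[176.6,224.5])*.5],
         lambda a:np.r_[proj("scene",pts(a)[1])[0]-dot,(a[1]-.1365)*300]):
    r=least_squares(f,[.75,.135]);print(np.degrees(r.x[0]),r.x[1],r.fun.round(2),pts(r.x))
E
```

```text
dot [468.  248.5] 26
37.49562416111336 0.1440872124152617 [-0.36  3.99  0.47 -2.76] (array([0.54663105, 0.30927872, 0.12097381]), array([0.65071889, 0.30927872, 0.25664518]))
27.099999569984384 0.1364688202172438 [ 0.53  0.13 -0.01] (array([0.57216938, 0.30927872, 0.11380629]), array([0.65006756, 0.30927872, 0.26603268]))
```

The estimate is too ambiguous along that view (27–45°). I'll turn the tool a quarter so the lean runs along world y, side-on to both cameras. That also suits the end pose.

{"fn": "send_rows", "kwargs": {
  "motion": [
    [[0,0,-0.2],3],
    [[0,0,-0.2],6.9],
    [[0,0,0],6.9],
    [[0,0,0],6.9],
    [[0,0,0],6.9],
    [[0,0,0],6.9],
    [[0,0,0],6.9],
    [[0,0,0],6.9],
    [[0,0,0],6.9],
    [[0,0,0],6.9]
  ]
}}

```text
t: 17.5
eef_pos: [0.6345, 0.3094, 0.2266]
orientation: [-3.14, -0.0, 1.999]
force: [-0.3, 0.2, -2.6]
grip_width: 0.496
finger_force: 91.2
```

{"fn": "send_rows", "kwargs": {
  "motion": [
    [[0,0,0],6.9],
    [[0,0,0],6.9],
    [[0,0,0],6.9],
    [[0,0,0],4.2],
    [[0,0,0],0],
    [[0,0,0],0]
  ]
}}

```text
t: 18.0
eef_pos: [0.6346, 0.3094, 0.2269]
orientation: [-3.14, 0.0, 1.573]
force: [-0.5, 0.4, -2.1]
grip_width: 0.5
finger_force: 91.2
```

```bash
cat > side.py <<'E'
from h import *
def side(tag):
    o=get_obs();P=o["eef_pos"];g=P+[0,0,.019];print(o["t"],P,o["orientation"],o["force"],o["finger_force"],o["joints"][5])
    M={}
    for n in("scene","top"):
        im=imaging.read_camera(n)[:,:,::-1].copy();cv2.imwrite(f"pics/{n}_{tag}.png",im)
        m=cv2.inRange(cv2.cvtColor(im,cv2.COLOR_BGR2HSV),(20,110,60),(32,255,255));q=proj(n,g)[0]
        k=np.zeros_like(m);cv2.circle(k,tuple(int(v) for v in q),55,255,-1);m&=k
        N,l,st,ce=cv2.connectedComponentsWithStats(m);print(n,"grip",q.round(1),[(ce[i].round(1).tolist(),st[i].tolist()) for i in range(1,N) if st[i,4]>15])
        ys,xs=np.nonzero(m);M[n]=np.c_[xs,ys]
        if len(xs)>20:
            (vx,vy,x0,y0)=cv2.fitLine(M[n].astype(np.float32),cv2.DIST_L2,0,.01,.01).ravel();print(n,"line angle",np.degrees(np.arctan2(vy,vx)),x0,y0)
        for th in(30,40,50,60):
            u=np.array([0,-np.sin(np.radians(th)),np.cos(np.radians(th))]);p=proj(n,np.array([g-.09*u,g]));d=p[1]-p[0]
            print(th,"model angle",np.degrees(np.arctan2(d[1],d[0])).round(1),"centre",proj(n,g-.03*u)[0].round(1),"tip",proj(n,g-.1365*u)[0].round(1))
E
python3 -c "
from side import *
side('h')"
```

```text
18.0 [0.63456267 0.30938025 0.22687299] [-3.14026924e+00  4.53212666e-04  1.57318161e+00] [-0.53437345  0.4165305  -2.14143225] 91.19958713650703 0.2836429205176676
scene grip [468.  251.4] [([485.7, 265.8], [471, 242, 33, 43, 742])]
scene line angle 61.048164 485.7399 265.78168
30 model angle -114.9 centre [473.4 262.9] tip [491.3 301.4]
40 model angle -125.5 centre [475.8 262.3] tip [502.2 299.3]
50 model angle -135.1 centre [478.1 261.4] tip [512.5 295.7]
60 model angle -143.9 centre [480.  260.1] tip [521.7 290.6]
top grip [165.3 166.8] [([177.6, 125.5], [174, 112, 8, 31, 86])]
top line angle 81.62221 177.60464 125.46512
30 model angle -49.1 centre [161.9 170.7] tip [150.7 183.6]
40 model angle -32.3 centre [159.7 170.4] tip [141.1 182.1]
50 model angle -21.7 centre [157.6 169.9] tip [132.1 180.1]
60 model angle -14.5 centre [155.8 169.3] tip [123.7 177.6]
```

```bash
python3 - <<'E'
from h import *
P=get_obs()["eef_pos"];g0=P+[0,0,.019]
im=cv2.imread("pics/scene_h.png");h=cv2.cvtColor(im,cv2.COLOR_BGR2HSV);Y=cv2.inRange(h,(18,90,50),(34,255,255))>0
for y in range(236,312,2): print(y,"".join("Y" if Y[y,x] else "#" if h[y,x,2]<60 else "+" if h[y,x,2]<100 else "." for x in range(455,530)))
a=np.linspace(0,2*np.pi,40)[:,None]
def hull(th,sg,s0,s1,dz):
    g=g0+[0,0,dz];u=np.array([0,-np.sin(th),np.cos(th)]);v=np.array([0,np.cos(th),np.sin(th)]);w=np.array([1,0,0])
    k=np.zeros(Y.shape,np.uint8);p=np.vstack([g+(s-sg)*u+.022*(np.cos(a)*v+np.sin(a)*w) for s in(s0,s1)])
    cv2.fillConvexPoly(k,np.int32(cv2.convexHull(proj("scene",p).astype(np.float32))*8),1,cv2.LINE_8,3);return k>0
R=np.zeros_like(Y);R[230:300,460:520]=1;Yr=Y&R
b=[]
for th in range(10,75,2):
  for sg in np.arange(.12,.156,.005):
    for dz in(-.006,0,.006):
      t=np.radians(th);A=hull(t,sg,.062,.155,dz);B=hull(t,sg,.062,sg-.03,dz)
      b.append(((Yr&~A).sum()+(B&~Yr).sum(),th,sg,dz))
b.sort();print(np.round(b[:8],3))
E
```

```text
236 +++++++++++++......++++++++++++++++++++++++++++++++++++++++++++++++++++++++
238 +++++++++++++.....+++++++++++++++++++++++++++++++++++++++++++++++++++++++++
240 ++++++++++++......+++++++++++++++++++++++++++++++++++++++++++++++++++++++++
242 ++++++++++++++++++++++++YY.++++++++++++++++++++++++++++++++++++++++++++++++
244 +++++++++++++++++++++++.YYYY+++++++++++++++++++++++++++++++++++++++++++++++
246 +++++++++++++++++++++YYYYYYYY.+++++++++++++++++++++++++++++++++++++++++++++
248 .+++++++++++++++++++YYYYYYYYYYY++++++++++++++++++++++++++++++++++++++++++++
250 ...+++++++++++++++++YYYYYYYYYYYY.++++++++++++++++++++++++++++++++++++++++++
252 .....+++++++++++++++YYYYYYYYYYYYYY+++++++++++++++++++++++++++++++++++++++++
254 .....++++++++++++++YYYYYYYYYYYYYYYY.+++++++++++++++++++++++++++++++++++++++
256 ......+++++++++++++YYYYYYYYYYYYYYYYYY..+.++++++++++++++++++++++++++++++++++
258 .......+++++++++++YYYYYYYYYYYYYYYYYYYY...........++++++++++++++++++++++++++
260 .......++++++++..YYYYYYYYYYYYYYYYYYYYYY...........++++++++............+..++
262 ......++++++++..YYYYYYYYYYYYYYYYYYYYYYYYY........+++++++
[... 1552 characters left out ...]
++++++++++++......................++++++++++++++++++++++++.........
304 ++++++++++++++++..........................++++++++++++++++++++++++.........
306 ...+++.++.................................+++++++++++++++++++++++++........
308 .........................................++++++++++++++++++++++++++........
310 .........................................++++++++++++++++++++++++++........
[[1.09e+02 4.80e+01 1.45e-01 6.00e-03]
 [1.20e+02 4.60e+01 1.45e-01 6.00e-03]
 [1.24e+02 5.20e+01 1.40e-01 0.00e+00]
 [1.27e+02 4.80e+01 1.40e-01 6.00e-03]
 [1.34e+02 5.00e+01 1.40e-01 0.00e+00]
 [1.34e+02 5.00e+01 1.45e-01 6.00e-03]
 [1.38e+02 5.00e+01 1.40e-01 6.00e-03]
 [1.44e+02 5.40e+01 1.40e-01 0.00e+00]]
```

Silhouette fit: tilt about 48° (0.84 rad), with the grip about 143 mm from the tip. That puts the tip 107 mm to +y of the TCP and about 75 mm below it. Next: carry it to the keyboard. Tool axes are now (+y, +x, -z) in world terms.

{"fn": "send_rows", "kwargs": {
  "motion": [
    [[-0.3,0,0],0],
    [[-0.6,-0.05,0],0],
    [[-0.9,-0.05,0],0],
    [[-1,-0.05,0],0],
    [[-1,-0.05,0],0],
    [[-1,-0.05,0],0],
    [[-1,-0.05,0],0],
    [[-1,-0.05,0],0],
    [[-1,-0.05,0],0],
    [[-1,-0.05,0],0]
  ]
}}

```text
t: 18.93
eef_pos: [0.6231, 0.0869, 0.228]
orientation: [3.141, 0.0, 1.571]
force: [0.6, 0.7, -2.3]
grip_width: 0.502
finger_force: 91.4
```

{"fn": "send_rows", "kwargs": {
  "motion": [
    [[-1,-0.05,0],0],
    [[-1,-0.05,0],0],
    [[-1,-0.05,0],0],
    [[-1,-0.05,0],0],
    [[-1,-0.05,0],0],
    [[-1,-0.05,0],0],
    [[-1,-0.05,0],0],
    [[-0.6,-0.02,0],0],
    [[-0.2,0,0],0],
    [[0,0,0],0]
  ]
}}

```text
t: 19.77
eef_pos: [0.614, -0.1071, 0.2279]
orientation: [3.141, 0.0, 1.568]
force: [-0.7, -0.0, -2.6]
grip_width: 0.493
finger_force: 91.4
```

{"fn": "send_rows", "kwargs": {
  "motion": [
    [[0,0,0.2],0],
    [[0,0,0.4],0],
    [[0,0,0.4],0],
    [[0,0,0.4],0],
    [[0,0,0.3],0],
    [[0,0,0.2],0],
    [[0,0,0],0],
    [[0,0,0],0],
    [[0,0,0],0],
    [[0,0,0],0]
  ]
}}

```text
t: 20.6
eef_pos: [0.6149, -0.1057, 0.181]
orientation: [3.14, 0.0, 1.571]
force: [0.6, -0.6, -2.1]
grip_width: 0.496
finger_force: 91.4
```

```bash
python3 - <<'E'
from h import *
o=get_obs();P=o["eef_pos"];print(o["t"],P,o["orientation"],o["finger_force"],o["force"])
im=imaging.read_camera("scene")[:,:,::-1].copy();cv2.imwrite("pics/scene_i.png",im);g=P+[0,0,.025]
h=cv2.cvtColor(im,cv2.COLOR_BGR2HSV);Y=cv2.inRange(h,(18,90,50),(34,255,255));q=proj("scene",g)[0]
u=np.array([0,-np.sin(.84),np.cos(.84)]);tp=g-.145*u;e=proj("scene",tp)[0];print("grip px",q,"tip",tp,e,"front of yellow",proj("scene",g-.083*u)[0])
for y in range(int(q[1])-16,int(e[1])+24,2): print(y,"".join("Y" if Y[y,x] else "#" if h[y,x,2]<60 else "+" if h[y,x,2]<100 else "." for x in range(int(q[0])-20,int(e[0])+24)))
W=cv2.inRange(h,(8,60,120),(20,200,255))[200:255,300:370];k=max(cv2.findContours(W,0,1)[0],key=len);print("lid",cv2.boundingRect(k),proj("scene",circ((.448,-.037,.097),.044)).min(0),proj("scene",circ((.448,-.037,.097),.044)).max(0))
E
```

```text
20.6 [ 0.61485271 -0.10567379  0.1810352 ] [3.14037219e+00 4.50154852e-04 1.57064475e+00] 91.35305218398571 [ 0.5923178  -0.57281756 -2.06924273]
grip px [279.54421923 216.34077933] tip [0.61485271 0.00229947 0.10925309] [324.78895119 259.36109132] front of yellow [305.73497601 241.24661858]
200 ............++++++++++++++++++..........+++++++++++++++++++++++++++++++++++++++++++++++++
202 ............+++++++++++++++++++.........+++++++++++++++++++++++++++++++++++++++++++++++++
204 .+.......+.+..++++++++++++++++.........++++++++++++++++++++++++++++++++++++++++++++++++++
206 +++.....+++++.++++++++++++Y...........+++++++++++++++++++++++++++++++++++++++++++++++++++
208 .++++++++++++++++++++++++YYYY.+++++++++++++++++++++++++++++++++++++++............++++++++
210 .++++++++++++++++++++++.YYYYYY......++++++++++++++++++++++++++........................+++
212 ..+++++++++++++++++++.YYYYYYYYYY............++++++++++++++++.............................
214 ...+++++++++++++++++.YYYYYYYYYYYY....................+++++...............................
216 ...+++++++++++++++++.YYYYYYYYYYYYYY................
[... 2516 characters left out ...]
............................................................
272 .........................................................................................
274 .........................................................................................
276 .........................................................................................
278 .........................................................................................
280 .........................................................................................
282 .........................................................................................
lid (17, 9, 34, 21) [315.97793577 207.33408166] [350.26545702 228.62731449]
```

The model matches the picture: the front of the yellow body is at (306,240) against a predicted (305.7,241.2), and the lid hasn't moved. I'll lower 5 mm, settle and hand in.

{"fn": "send_rows", "kwargs": {
  "motion": [
    [[0,0,0.1],0],
    [[0,0,0.1],0],
    [[0,0,0],0],
    [[0,0,0],0],
    [[0,0,0],0],
    [[0,0,0],0],
    [[0,0,0],0],
    [[0,0,0],0]
  ]
}}

```text
t: 21.32
eef_pos: [0.6145, -0.1055, 0.1754]
orientation: [3.141, 0.0, 1.571]
force: [0.8, 0.2, -1.5]
grip_width: 0.493
finger_force: 91.4
```

```bash
python3 -c "
from plant import *
print(bot.job_done())"
```

```text
the job is handed in; nothing more can be done
None
```

I handed the job in at about 21 s; no verdict came back. By my measurements, the lid is seated level on the mug and let go, and the duster is held still at about 48°, with its tip over the middle of the keyboard, about 8 cm above the keys.

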